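Close up a gilt stand on its dowels and hold it while the glue grabs

TASK

Pick up the loose gilt upper half and fit it down over the two dowels of the lower half, its red front edge on the same side as the red front edge below, until it sits flush on the bare board. Press the pair straight down, gently, so that the sprung table sinks about 1 cm, keep it so for at least two seconds, and finish while still holding it pressed down: do not let go. Leave the hammer, brush jar and red tin where they are.

Things in the scene. Friction and masses are not known exactly. Their poses are not given: they have to be found in the camera images.
- press: fixed black housing of the sprung gluing table, 150 (x) x 180 (y) x 45 mm; place and yaw vary. Origin: centre of its underside. On it slides a 150 x 180 mm steel platen carrying the lower half of a gilt stand: curved legs, apron 82 (x) x 152 (y) mm, on top a bare wooden board 74 (x) x 144 (y) mm, 135 mm above the bench; the board's -x edge is red (front).
- seat (a point): centre of the board's upper face, midway between its two dark upright dowels, 135 mm above the bench (sinks with the platen). Axes as the housing: red front edge at -x, y along the board, z up. Dowels at x = 0: y = +45 mm (13 mm thick) and y = -45 mm (9 mm thick), 20 mm tall; the top 7 mm taper, 2.5 mm less in radius at the tip.
- platen (a joint): how far the sprung platen has sunk (m): 0 up at rest, 0.014 down at its stop. Preloaded spring: the upper half's weight alone does not move it; with that on, it starts to sink at about 5 N of push and reaches the stop at about 13 N.
- cap: loose gilt upper half, 0.18 to 0.33 kg: plate 72 (x) x 142 (y) x 28 mm; on it along y a moulding 34 mm wide, 116 long, 28 tall (56 mm in all): grip across that, closing along x. Origin: centre of underside, z up, red front edge at -x. Below, blind holes 23 mm deep at x = 0: y = +45 (16 mm wide), y = -45 (12 mm wide). Starts flat on the bench, yaw within 75 degrees of the board's.
- cap_front (a point): middle of the upper half's red front edge, 36 mm from its centre, 14 mm above its underside
- hammer: bystander: small hammer, 220 mm long, lying along x on the bench between the two work places; origin at its underside
- brush_jar: bystander: wooden pot with brushes, 72 mm wide, 75 mm high, about 145 mm with the brushes; origin: centre of its underside
- red_tin: bystander: round red tin, 86 mm wide, 38 mm high; origin: centre of its underside
Mind the look-alikes: they are no part of the job. There is more than one size of the cap; the one meant has the size given above. What is shaped like the press but purple is not meant.

How it is judged (in metres and radians):
On the way, in this order (a step that is already met when the one before it is completed fails the run):
1. the upper half is lifted clear of the bench (height (world z) of cap above 0.06 m), for 0.2 s.
2. seated flush on its dowels, red edges together, and pressed so the table stays sunk over 6 mm for 1.8 s (horizontal distance between cap and seat below 0.003 m and z of cap in the frame of seat below 0.003 m and angle between the z axis of cap and the z axis of seat, either way round below 0.035 rad and angle between the x axis of cap and the x axis of seat, either way round below 0.06 rad and x of cap_front in the frame of seat below -0.03 m and contact force between the fingers and cap above 1 N and value of joint platen above 0.006 m), for 1.8 s.
At the end, for the whole second after the job is handed in: Upper half on both dowels within 3 mm sideways and of flush, level within 2 and square within 3.4 degrees, red edges on one side; fingers still hold it pressed, table sunk over 6 mm, pushing it with over 4 N, at rest; bystanders within 30 mm of their starts (all of step 2 and contact force between cap and press above 4 N and linear speed of cap below 0.02 m/s and distance of each of hammer, brush_jar, red_tin from where it was at the start of the episode below 0.03 m); the arm keeps its last pose, push and grip.
It fails at once if the gilt pair is squeezed with more than 60 N (contact force between cap and press above 60 N).
It fails at once if the hammer is pushed away (distance of hammer from where it was at the start of the episode above 0.03 m).
It fails at once if the brush jar is pushed away (distance of brush_jar from where it was at the start of the episode above 0.03 m).
It fails at once if the red tin is pushed away (distance of red_tin from where it was at the start of the episode above 0.03 m).
It also fails if it takes over 48 s, if anything falls off the work surface, if the arm or the gripper's body presses on something with over 40 N, if the wrist force passes 120 N, or if a joint passes its speed limit or range.

ROBOT

A 7-joint arm with a two-finger parallel gripper is mounted at the origin on the work surface. World frame = base frame: x ahead of the robot, y to its left, z up, the work surface at z = 0. Lengths are in mm, angles in rad, forces in N, time in s.
With the tool pointing down it reaches from about 400 to 875 mm from the base axis. Payload 4.4 kg.
Tool frame: the origin (TCP) lies midway between the tips of the shut fingers; the grasp point (between the pads) lies 19 mm behind it; x points along the fingers, z is the direction in which the jaws open and shut, and the axes are right-handed (so a half turn about x gives the same grasp; the last joint's range is limited). The gripper opens to 85 mm and grips with 20 to 120 N. Pads are 22 mm wide; open, the fingers measure 114 mm over their backs; the gripper's body (76 mm by 85 mm) begins 54 mm behind the grasp point. The pads swing forward as they close: fully open they stand 13 mm farther back than shut.
Start: joints at [1.08, 0.628, 0.038, 1.517, -0.027, 0.996, -0.02], TCP at [267.918, -592.231, 231.313] pointing down, gripper open.
Joint ranges: [-3.06, 3.06], [-0.37, 2.12], [-1.25, 1.32], [0.18, 2.47], [-1.1, 4.24], [0.23, 1.98], [-2.94, 2.94]. Speed limits (rad/s): [2.57, 2.57, 3.14, 3.14, 3.14, 3.14, 3.14].

INTERFACE

Orientations are given as [roll, pitch, yaw] about the fixed x, y, z axes, in that order (R = Rz(yaw) Ry(pitch) Rx(roll)).
In Python, from cell import ctrl gives the robot as it stands. The module is installed in compiled form; this text tells all that it offers.
- The arm moves only by the tool servo_tool, never from a script. Its argument "rows" is a list of rows, each an object of numbers: "dx", "dy", "dz": the shift along the tool's x, y, z in units of 750 mm (1.0 is 750 mm); "wx", "wy", "wz": the turn, a rotation vector about the tool's x, y, z in units of 6 degrees (1.0 is 6 degrees); "fingers": the closure, from 0 (fully open) to 1 (shut). In form: [{"dx": .., "dy": .., "dz": .., "wx": .., "wy": .., "wz": .., "fingers": ..}, ...]. A call has 1 to 5 rows; each row shifts and turns the commanded pose from where the row before left it, along the tool's axes as they then stand; what a row does not reach is not made up. A row lasts 1/8 s, in which the tool goes at most 62.5 mm and 10.7 degrees, less where a joint would pass 70% of its speed; a pose out of reach is approached as far as the arm can. A call with a number of a shift or a turn outside -1 to 1 is refused whole. A call with a gripper value outside its range is refused whole. The fingers move at their own pace and stop on an object; the grip force is fixed at half the most. Time passes only in rows, so rows that do not move let the fingers close. It gives the time, the measured TCP pose, the force and the opening at its end, in the units of the state.
- ctrl.read_state(): the state, without advancing time (a new reading comes with each control period).
- ctrl.get_image(name): name is "scene" or "top" or "wrist"; returns the picture (384x512x3 uint8, red, green, blue); there is no depth.
- ctrl.camera_info(name): a dict with "fovy" (degrees; the focal length in pixels is half the picture's height over the tangent of half this angle, whatever the lens; pixels are square), "cx", "cy" (the principal point, pixels), "R" (3x3) and "t" (3): a world point X has camera coordinates R X + t. Camera axes: x right, y down, z forward; pixel columns grow to the right and rows downward; lengths in mm; the calibration is good to about 2 mm. A picture is of the moment at which its call begins: read the wrist's pose just before it. camera_info takes no time and is no camera call; for the wrist camera it gives the pose at the moment of the call.
- ctrl.finish_job(): hands the job in, once; it reports no verdict.
Trained networks look in the newest picture that a camera, given by its name, has taken for a name from the list of things; names that differ only in an ending like _2 or _b are one class to them, and where a whole thing is asked for, a point or a joint stands for the part that bears it (a point fixed in the world has none). Each returns a list of dicts, best first, with "conf" (0 to 1); they miss things now and then, are a little off and sometimes report something else, mostly with a low value. They report only what shows in the picture. A call takes as long as a camera call. They do not tell look-alikes from the thing itself.
- ctrl.search_frame(label, camera): "extent" ([centre column, centre row, width, height] in pixels, round what is visible of it).
- ctrl.silhouettes(label, camera): "region" (384x512 bool, what is visible of it) and "extent" ([centre column, centre row, width, height] in pixels, round what is visible of it).
- ctrl.mark_of(label, camera): "point" ([column, row] in pixels: a listed point, or the origin of a listed thing).
The state is a dict: "clock": time; "qpos": joint angles; "qd": joint speeds; "tau": joint torques, N m; "eef_pos": TCP position; "tool_rot": TCP orientation; "force": force on the tool from outside, world axes, zero at the start; "torque": the same for the moment, N m; "width": finger opening in mm.
Only numpy, scipy, OpenCV 4.12 (cv2) and the standard library are available. Lean on these libraries where they do the work, as an engineer would, in place of code of your own. Each camera call takes 0.05 s, during which the arm holds its last target.

## Working session

There is one attempt and no reset: what is moved stays moved. The work goes in short steps, Python scripts to look and compute and a tool call to move; the robot and the scene stay as the last step left them, time stands still between calls to the robot, and variables do not carry over. Pictures are saved under pics/ and viewed, and the job is handed in when it is done.

Besides the shell and the picture viewer there is one more tool, called as name(argument=value, ...) on one line, values as JSON. servo_tool: Moves the arm, as the interface text tells. Its arguments: {"type":"object","properties":{"rows":{"type":"array"}},"required":["rows"]}

```bash
mkdir -p pics; python3 - <<'E'
from cell import ctrl
import cv2
s=ctrl.read_state();print({k:(v if not hasattr(v,'round') else v) for k,v in s.items()})
for n in ("scene","top","wrist"):
    im=ctrl.get_image(n);cv2.imwrite(f"pics/{n}0.png",im[:,:,::-1])
    ci=ctrl.camera_info(n);print(n,ci)
    for l in ("cap","press","seat","cap_front"):
        print(l,[(d['conf'],d['point']) for d in ctrl.mark_of(l,n)])
E
```

```text
{'clock': 0.0, 'qpos': array([ 1.08020623,  0.6293582 ,  0.03843478,  1.5183996 , -0.02696716,
        0.99628436, -0.0200001 ]), 'qd': array([ 5.72191664e-04, -9.57922207e-04, -1.67683727e-03, -1.69655809e-03,
        6.17619029e-04, -5.06583768e-05, -3.82453728e-04]), 'tau': array([ 2.43268505e-04, -5.63407087e+01,  1.22583054e+00, -1.93444258e+01,
        1.09043575e-02,  1.03258953e-02,  4.12532046e-06]), 'eef_pos': array([ 267.64137287, -591.63961806,  230.37103641]), 'tool_rot': array([-3.1156654 ,  1.56886466,  2.02153654]), 'force': array([-0.33466089,  0.66631388, -0.07609775]), 'torque': array([ 0.02973135, -0.04175328,  0.03903746]), 'width': 85.60212136875859}
scene {'fovy': 43.080440459806255, 'cx': 249.7404972552362, 'cy': 185.25726226683784, 'R': array([[-0.32320112,  0.94625021, -0.01231183],
       [ 0.79378829,  0.26399729, -0.54791019],
       [-0.51520984, -0.18685817, -0.83644656]]), 't': array([ 112.02161138, -365.75533715, 1666.98169172])}
cap [(0.84, [379.1, 219.2]), (0.64, [322.4, 180.5]), (0.6, [291.9, 214.4]), (0.4, [300.5, 208.6])]
press [(0.85, [168.9, 11
[... 417 characters left out ...]
2.92322172,  526.88489484, 1428.81050167])}
cap [(0.67, [198.0, 244.6]), (0.65, [141.2, 219.4]), (0.57, [214.4, 197.3])]
press [(0.8, [359.3, 269.5]), (0.66, [334.4, 186.9])]
seat [(0.92, [340.7, 183.0]), (0.62, [373.0, 269.5])]
cap_front [(0.95, [205.8, 207.1]), (0.89, [207.5, 244.0]), (0.63, [122.7, 221.7])]
wrist {'fovy': 65.40048802344347, 'cx': 258.90693244472976, 'cy': 193.36419930235408, 'R': array([[ 4.12166706e-01, -9.11108023e-01,  8.81792036e-04],
       [-8.66237906e-01, -3.91568032e-01,  3.10332671e-01],
       [-2.82401305e-01, -1.28672637e-01, -9.50627611e-01]]), 't': array([-650.95736756,  -40.73900023,  380.08256845])}
cap []
press [(0.61, [15.6, 37.8])]
seat []
cap_front []
```

View pics/scene0.png

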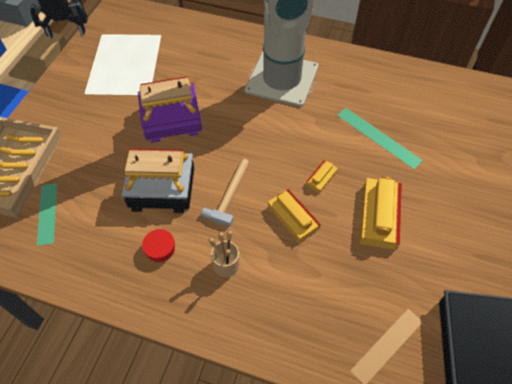

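View pics/top0.png

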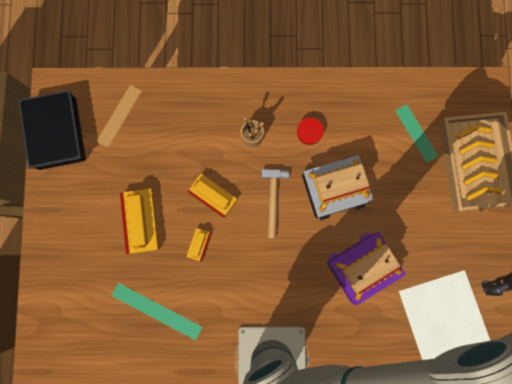

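View pics/wrist0.png

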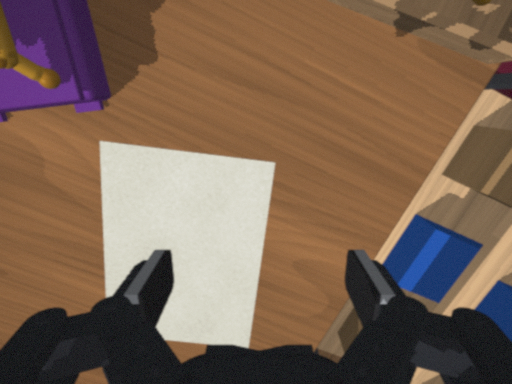

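```bash
python3 - <<'E'
import cv2,numpy as np
a=cv2.imread("pics/top0.png");
A=cv2.resize(a[150:230,175:255],(400,400),interpolation=cv2.INTER_CUBIC)
B=cv2.resize(a[145:225,295:375],(400,400),interpolation=cv2.INTER_CUBIC)
cv2.imwrite("pics/z1.png",np.hstack([A,B]))
a=cv2.imread("pics/scene0.png");
A=cv2.resize(a[180:250,260:330],(400,400),interpolation=cv2.INTER_CUBIC)
B=cv2.resize(a[140:220,115:195],(400,400),interpolation=cv2.INTER_CUBIC)
cv2.imwrite("pics/z2.png",np.hstack([A,B]))
E
```

```text
(no output)
```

View pics/z1.png

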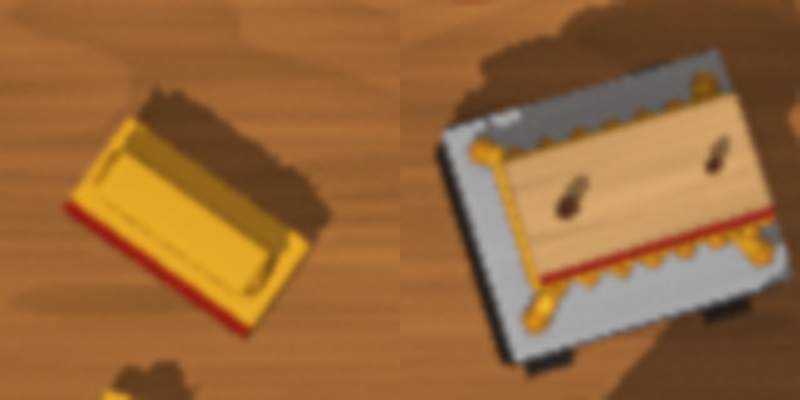

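View pics/z2.png

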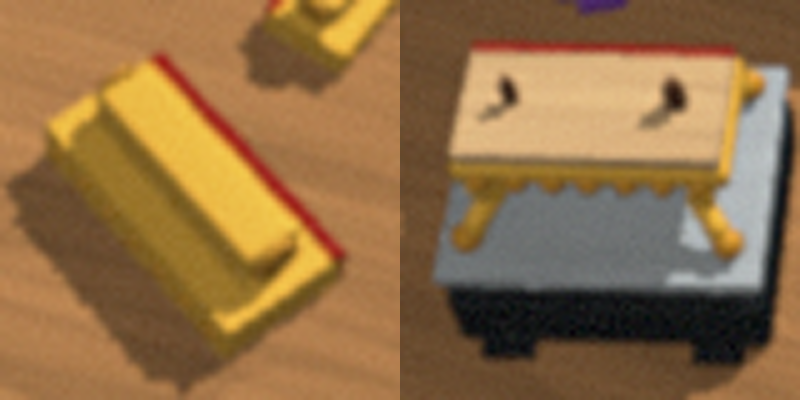

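```bash
cat >h.py <<'E'
import numpy as np, cv2
from cell import ctrl
from scipy.optimize import least_squares
def cam(n):
    c=ctrl.camera_info(n); c['f']=192/np.tan(np.radians(c['fovy']/2)); return c
def unp(c,p,z):
    d=np.array([(p[0]-c['cx'])/c['f'],(p[1]-c['cy'])/c['f'],1.]); R=np.array(c['R']);t=np.array(c['t'])
    o=-R.T@t; d=R.T@d; return o+d*(z-o[2])/d[2]
def proj(c,X):
    q=np.array(c['R'])@np.asarray(X,float).T+np.array(c['t'])[:,None]
    return (np.stack([q[0]/q[2]*c['f']+c['cx'],q[1]/q[2]*c['f']+c['cy']])).T
def T(pose,L):
    x,y,a=pose[:3]; L=np.asarray(L,float); c,s=np.cos(a),np.sin(a)
    return np.c_[x+c*L[:,0]-s*L[:,1],y+s*L[:,0]+c*L[:,1],L[:,2]]
E
python3 - <<'E'
from h import *
t=cam('top');s=cam('scene')
zt=lambda x,y:(175+x/5,150+y/5)
# cap red edge top corners; plate far corners at z=28
for p in [(66,203),(250,330),(308,238),(133,120)]:
    print('cap top',unp(t,zt(*p),28).round(1))
zb=lambda x,y:(295+(x-400)/5,145+y/5)
for p in [(541,280),(774,212),(738,95),(498,160)]: print('board top',unp(t,zb(*p),135).round(1))
for p in [(568,211),(712,170)]: print('dowelbase top',unp(t,zb(*p),135).round(1))
zs=lambda x,y:(260+x*70/400,180+y*70/400)
for p in [(158,57),(343,255),(222,325),(48,125)]: print('cap scene',unp(s,zs(*p),28).round(1))
zs=lambda x,y:(115+(x-400)/5,140+y/5)
for p in [(735,52),(473,46),(450,157),(717,163)]: print('board scene',unp(s,zs(*p),135).round(1))
E
```

```text
cap top [528.2 262.6  28. ]
cap top [447.2 145.3  28. ]
cap top [505.6 108.8  28. ]
cap top [581.6 220.7  28. ]
board top [ 482.8 -148.9  135. ]
board top [ 522.8 -286.8  135. ]
board top [ 592.7 -267.9  135. ]
board top [ 554.1 -125.   135. ]
dowelbase top [ 523.6 -165.6  135. ]
dowelbase top [ 547.8 -251.1  135. ]
cap scene [447.5 148.9  28. ]
cap scene [527.2 264.   28. ]
cap scene [581.3 219.6  28. ]
cap scene [502.6 108.9  28. ]
board scene [ 482.8 -147.9  135. ]
board scene [ 524.4 -286.6  135. ]
board scene [ 595.4 -264.7  135. ]
board scene [ 554.1 -127.7  135. ]
```

```bash
cat >>h.py <<'E'
from scipy.spatial.transform import Rotation as Ro
def tool():
    s=ctrl.read_state(); R=Ro.from_euler('xyz',s['tool_rot']).as_matrix(); return s,np.array(s['eef_pos']),R
def st():
    s,p,R=tool(); print('t',round(s['clock'],2),'p',p.round(1),'yawz',round(np.degrees(np.arctan2(R[1,2],R[0,2])),2),'xaxis',R[:,0].round(4),'F',np.round(s['force'],1),'w',round(s['width'],1),'q',np.round(s['qpos'],2))
def down(yaw):
    z=np.array([np.cos(yaw),np.sin(yaw),0]);x=np.array([0,0,-1.]);return np.stack([x,np.cross(z,x),z],1)
def plan(p,yawdeg,n,nturn=None):
    s,p0,R0=tool(); R1=down(np.radians(yawdeg)); p=np.array(p,float)
    rv=Ro.from_matrix(R0.T@R1).as_rotvec(); print('rotvec deg',np.degrees(rv).round(2))
    R=R0
    for i in range(n):
        d=R.T@((p-p0)/n)/750; w=np.degrees(rv/n)/6
        print(i,d.round(4),w.round(3)); R=R@Ro.from_rotvec(rv/n).as_matrix()
E
python3 - <<'E'
from h import *
st()
# joint fit of poses
t=cam('top');s=cam('scene')
zt=lambda x,y:(175+x/5,150+y/5)
def fit(L,obs,x0):
    r=least_squares(lambda q:np.concatenate([(proj(c,T(q,L))-o).ravel() for c,o in obs]),x0)
    print(r.x[:2].round(1),np.degrees(r.x[2]).round(2),'rms px',np.sqrt((r.fun**2).mean()).round(2)); return r.x
zs=lambda x,y:(260+x*70/400,180+y*70/400)
L=[[-36,71,28],[-36,-71,28],[36,-71,28],[36,71,28]]
fit(L,[(t,[zt(*p) for p in [(66,203),(250,330),(308,238),(133,120)]]),(s,[zs(*p) for p in [(343,255),(158,57),(48,125),(222,325)]])],[515,185,-.6])
zb=lambda x,y:(295+(x-400)/5,145+y/5)
zs=lambda x,y:(115+(x-400)/5,140+y/5)
L=[[-37,72,135],[-37,-72,135],[37,-72,135],[37,72,135]]
fit(L,[(t,[zb(*p) for p in [(541,280),(774,212),(738,95),(498,160)]]),(s,[zs(*p) for p in [(735,52),(473,46),(450,157),(717,163)]])],[538,-207,.28])
E
```

```text
t 0.75 p [ 267.9 -592.2  231.3] yawz -65.66 xaxis [ 1.e-04 -0.e+00 -1.e+00] F [-0.  -0.1  0.2] w 85.4 q [ 1.08  0.63  0.04  1.52 -0.03  1.   -0.02]
[515.  184.9] -35.18 rms px 0.75
[ 538.6 -207. ] 16.25 rms px 0.35
```

```bash
python3 - <<'E'
from h import *
plan([538.6,-207,300],16.25,15)
E
```

```text
rotvec deg [-8.191e+01  1.000e-02 -0.000e+00]
0 [-0.0061  0.036  -0.0213] [-0.91  0.   -0.  ]
1 [-0.0061  0.0379 -0.0178] [-0.91  0.   -0.  ]
2 [-0.0061  0.0394 -0.0141] [-0.91  0.   -0.  ]
3 [-0.0061  0.0406 -0.0103] [-0.91  0.   -0.  ]
4 [-0.0061  0.0414 -0.0063] [-0.91  0.   -0.  ]
5 [-0.0061  0.0418 -0.0024] [-0.91  0.   -0.  ]
6 [-0.0061  0.0418  0.0016] [-0.91  0.   -0.  ]
7 [-0.0061  0.0415  0.0056] [-0.91  0.   -0.  ]
8 [-0.0061  0.0408  0.0095] [-0.91  0.   -0.  ]
9 [-0.0061  0.0397  0.0133] [-0.91  0.   -0.  ]
10 [-0.0061  0.0382  0.017 ] [-0.91  0.   -0.  ]
11 [-0.0061  0.0364  0.0206] [-0.91  0.   -0.  ]
12 [-0.0061  0.0343  0.024 ] [-0.91  0.   -0.  ]
13 [-0.0061  0.0319  0.0271] [-0.91  0.   -0.  ]
14 [-0.0061  0.0291  0.03  ] [-0.91  0.   -0.  ]
```

servo_tool(rows=[{"dx": -0.012,"dy": 0.036,"dz": -0.021,"wx": -0.91,"wy": 0,"wz": 0,"fingers": 0},{"dx": -0.012,"dy": 0.038,"dz": -0.018,"wx": -0.91,"wy": 0,"wz": 0,"fingers": 0},{"dx": -0.012,"dy": 0.039,"dz": -0.014,"wx": -0.91,"wy": 0,"wz": 0,"fingers": 0},{"dx": -0.012,"dy": 0.041,"dz": -0.01,"wx": -0.91,"wy": 0,"wz": 0,"fingers": 0},{"dx": -0.012,"dy": 0.041,"dz": -0.006,"wx": -0.91,"wy": 0,"wz": 0,"fingers": 0}])

```text
clock: 1.38
eef_pos: [359.9, -462.3, 277.3]
tool_rot: [0.002, 1.57, -0.66]
force: [0.3, -0.6, -0.3]
width: 85.4
```

servo_tool(rows=[{"dx": -0.003,"dy": 0.042,"dz": -0.002,"wx": -0.91,"wy": 0,"wz": 0,"fingers": 0},{"dx": -0.003,"dy": 0.042,"dz": 0.002,"wx": -0.91,"wy": 0,"wz": 0,"fingers": 0},{"dx": -0.003,"dy": 0.0415,"dz": 0.0055,"wx": -0.91,"wy": 0,"wz": 0,"fingers": 0},{"dx": -0.003,"dy": 0.041,"dz": 0.0095,"wx": -0.91,"wy": 0,"wz": 0,"fingers": 0},{"dx": -0.003,"dy": 0.04,"dz": 0.013,"wx": -0.91,"wy": 0,"wz": 0,"fingers": 0}])

```text
clock: 2.0
eef_pos: [450.2, -333.8, 287.6]
tool_rot: [2.259, 1.571, 2.073]
force: [1.0, -0.4, -0.2]
width: 85.6
```

servo_tool(rows=[{"dx": -0.003,"dy": 0.038,"dz": 0.017,"wx": -0.91,"wy": 0,"wz": 0,"fingers": 0},{"dx": -0.003,"dy": 0.036,"dz": 0.0205,"wx": -0.91,"wy": 0,"wz": 0,"fingers": 0},{"dx": -0.003,"dy": 0.034,"dz": 0.024,"wx": -0.91,"wy": 0,"wz": 0,"fingers": 0},{"dx": -0.003,"dy": 0.032,"dz": 0.027,"wx": -0.91,"wy": 0,"wz": 0,"fingers": 0},{"dx": -0.003,"dy": 0.029,"dz": 0.03,"wx": -0.91,"wy": 0,"wz": 0,"fingers": 0}])

```text
clock: 2.62
eef_pos: [540.2, -206.1, 299.0]
tool_rot: [-0.202, 1.571, 0.087]
force: [0.2, 0.0, 0.2]
width: 85.7
```

servo_tool(rows=[{"dx": 0,"dy": 0,"dz": 0,"wx": 0,"wy": 0,"wz": 0,"fingers": 0},{"dx": 0,"dy": 0,"dz": 0,"wx": 0,"wy": 0,"wz": 0,"fingers": 0}])

```text
clock: 2.88
eef_pos: [538.9, -208.1, 298.6]
tool_rot: [-2.748, 1.57, -2.464]
force: [-1.2, -0.2, -1.7]
width: 85.8
```

```bash
python3 - <<'E'
from h import *
import pickle
st()
c=cam('wrist'); im=ctrl.get_image('wrist'); pickle.dump(c,open('w1.pkl','wb'))
cv2.imwrite('pics/w1.png',im[:,:,::-1])
L=[[-37,72,135],[-37,-72,135],[37,-72,135],[37,72,135],[0,45,135],[0,-45,135],[0,45,155],[0,-45,155]]
P=proj(c,T([538.6,-207,np.radians(16.25)],L));print(P.round(1))
v=cv2.resize(im[:,:,::-1],None,fx=1.5,fy=1.5,interpolation=cv2.INTER_CUBIC)
for p in P: cv2.circle(v,tuple(int(round(float(q))) for q in ((p+.5)*1.5-.5)),2,(255,0,0),-1)
cv2.imwrite('pics/w1o.png',v)
E
```

```text
t 2.88 p [ 538.9 -208.1  298.6] yawz 16.27 xaxis [-7.e-04 -6.e-04 -1.e+00] F [-1.2 -0.2 -1.7] w 85.8 q [ 0.57  0.48 -0.39  1.63  0.2   1.08  0.41]
[[221.7 101.6]
 [226.5 234.8]
 [292.  234.8]
 [297.1 101.7]
 [259.3 129.6]
 [259.3 212.6]
 [259.4 131.9]
 [259.3 219.8]]
```

View pics/w1o.png

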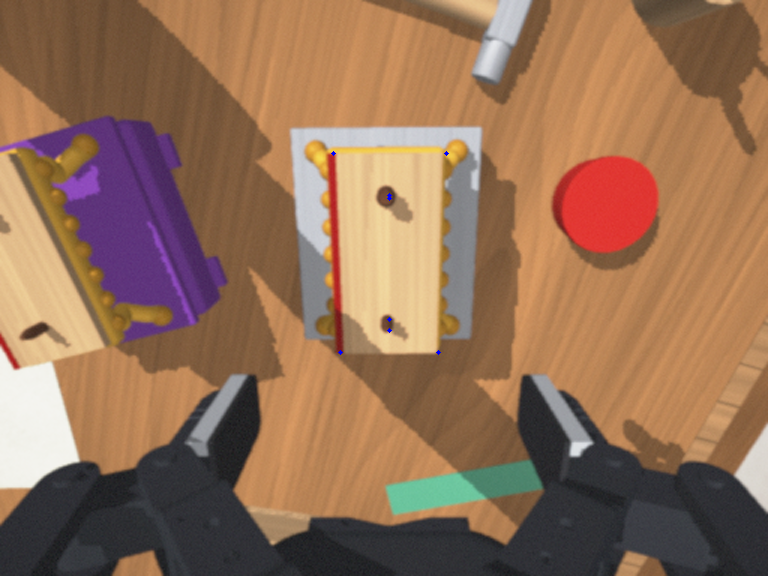

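```bash
python3 - <<'E'
from h import *
import pickle
im=cv2.imread('pics/w1.png')
cv2.imwrite('pics/w1z.png',cv2.resize(im[92:242,200:320],None,fx=4,fy=4,interpolation=cv2.INTER_CUBIC))
plan([515,184.9,300],-35.18,12)
E
```

```text
rotvec deg [ 5.137e+01 -4.000e-02  5.000e-02]
0 [-0.0002  0.0427  0.0097] [ 0.714 -0.001  0.001]
1 [-0.0002  0.0433  0.0065] [ 0.714 -0.001  0.001]
2 [-0.0002  0.0437  0.0032] [ 0.714 -0.001  0.001]
3 [-0.0002  0.0438 -0.0001] [ 0.714 -0.001  0.001]
4 [-0.0002  0.0437 -0.0033] [ 0.714 -0.001  0.001]
5 [-0.0002  0.0433 -0.0066] [ 0.714 -0.001  0.001]
6 [-0.0002  0.0427 -0.0098] [ 0.714 -0.001  0.001]
7 [-0.0002  0.0418 -0.013 ] [ 0.714 -0.001  0.001]
8 [-0.0002  0.0408 -0.016 ] [ 0.714 -0.001  0.001]
9 [-0.0002  0.0395 -0.019 ] [ 0.714 -0.001  0.001]
10 [-0.0002  0.0379 -0.0219] [ 0.714 -0.001  0.001]
11 [-0.0002  0.0362 -0.0247] [ 0.714 -0.001  0.001]
```

View pics/w1z.png

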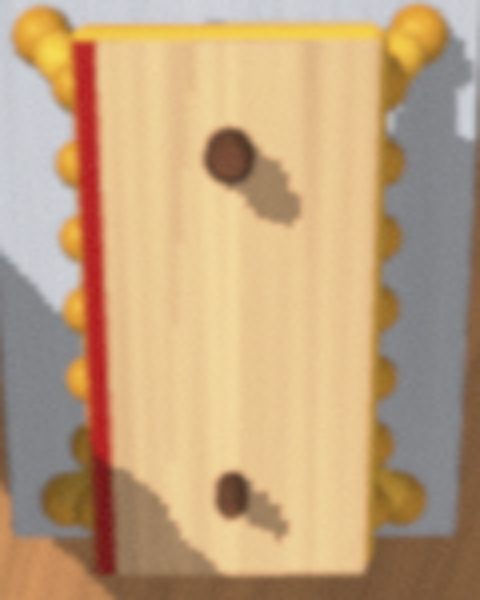

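```bash
python3 - <<'E'
from h import *
import pickle
c=pickle.load(open('w1.pkl','rb'))
zo=lambda p:((p[0]+.5)/4-.5+200,(p[1]+.5)/4-.5+92)
o=[zo(p) for p in [(75,41),(98,574),(368,574),(380,41),(229,157),(232,494)]]
L=[[-37,72,135],[-37,-72,135],[37,-72,135],[37,72,135],[0,45,147],[0,-45,147]]
for sel in (range(6),range(4),(4,5)):
    sel=list(sel)
    r=least_squares(lambda q:(proj(c,T(q,np.array(L)[sel]))-np.array(o)[sel]).ravel(),[538,-207,.28])
    print(r.x[:2].round(1),np.degrees(r.x[2]).round(2),r.fun.round(2))
E
```

```text
[ 536.5 -207.5] 16.65 [ 0.56 -0.09  0.95 -0.24 -1.11 -0.6  -0.25 -0.61 -0.09 -0.02 -0.09  1.56]
[ 536.5 -207.9] 16.65 [ 0.53  0.3   0.92  0.06 -1.17 -0.3  -0.31 -0.21]
[ 536.4 -206.8] 16.67 [-0.01 -0.78  0.01  0.94]
```

servo_tool(rows=[{"dx": 0,"dy": 0.043,"dz": 0.0095,"wx": 0.714,"wy": 0,"wz": 0,"fingers": 0},{"dx": 0,"dy": 0.043,"dz": 0.0065,"wx": 0.714,"wy": 0,"wz": 0,"fingers": 0},{"dx": 0,"dy": 0.044,"dz": 0.003,"wx": 0.714,"wy": 0,"wz": 0,"fingers": 0},{"dx": 0,"dy": 0.044,"dz": 0,"wx": 0.714,"wy": 0,"wz": 0,"fingers": 0},{"dx": 0,"dy": 0.044,"dz": -0.003,"wx": 0.714,"wy": 0,"wz": 0,"fingers": 0}])

```text
clock: 3.55
eef_pos: [528.7, -43.7, 298.8]
tool_rot: [-1.578, 1.57, -1.673]
force: [-0.3, 0.6, -0.2]
width: 85.5
```

servo_tool(rows=[{"dx": 0,"dy": 0.043,"dz": -0.0065,"wx": 0.714,"wy": 0,"wz": 0,"fingers": 0},{"dx": 0,"dy": 0.043,"dz": -0.01,"wx": 0.714,"wy": 0,"wz": 0,"fingers": 0},{"dx": 0,"dy": 0.042,"dz": -0.013,"wx": 0.714,"wy": 0,"wz": 0,"fingers": 0},{"dx": 0,"dy": 0.041,"dz": -0.016,"wx": 0.714,"wy": 0,"wz": 0,"fingers": 0},{"dx": 0,"dy": 0.0395,"dz": -0.019,"wx": 0.714,"wy": 0,"wz": 0,"fingers": 0}])

```text
clock: 4.18
eef_pos: [519.3, 120.6, 298.9]
tool_rot: [-0.878, 1.57, -1.347]
force: [1.1, -0.2, -0.9]
width: 85.6
```

servo_tool(rows=[{"dx": 0.0,"dy": 0.038,"dz": -0.022,"wx": 0.714,"wy": 0,"wz": 0,"fingers": 0},{"dx": 0,"dy": 0.036,"dz": -0.0245,"wx": 0.714,"wy": 0,"wz": 0,"fingers": 0},{"dx": 0,"dy": 0,"dz": 0,"wx": 0,"wy": 0,"wz": 0,"fingers": 0},{"dx": 0,"dy": 0,"dz": 0,"wx": 0,"wy": 0,"wz": 0,"fingers": 0}])

```text
clock: 4.68
eef_pos: [515.6, 184.8, 298.7]
tool_rot: [-0.956, 1.569, -1.571]
force: [-0.1, -0.7, -0.1]
width: 85.3
```

```bash
python3 - <<'E'
from h import *
import pickle
st()
c=cam('wrist'); im=ctrl.get_image('wrist'); pickle.dump(c,open('w2.pkl','wb'))
cv2.imwrite('pics/w2.png',im[:,:,::-1])
L=[[-36,71,28],[-36,-71,28],[36,-71,28],[36,71,28],[-17,58,56],[-17,-58,56],[17,-58,56],[17,58,56]]
P=proj(c,T([515,184.9,np.radians(-35.18)],L));print(P.round(1))
x0,y0=P.min(0).astype(int)-15; x1,y1=P.max(0).astype(int)+15;x0=max(x0,0);y0=max(y0,0);print(x0,y0)
v=cv2.resize(im[y0:y1,x0:x1,::-1],None,fx=4,fy=4,interpolation=cv2.INTER_CUBIC)
for p in P: cv2.circle(v,tuple(int(round(float(q))) for q in ((p-[x0,y0]+.5)*4-.5)),2,(255,0,0),-1)
cv2.imwrite('pics/w2z.png',v[:600,:800]); print(v.shape)
E
```

```text
t 4.67 p [515.6 184.8 298.7] yawz -35.23 xaxis [-0.     -0.0014 -1.    ] F [-0.1 -0.7 -0.1] w 85.3 q [-0.22  0.42 -0.25  1.71  0.12  1.03 -1.13]
[[230.6 101.9]
 [233.5 202.8]
 [282.4 202.7]
 [285.  101.8]
 [244.1 113.2]
 [245.5 200.8]
 [270.4 200.8]
 [271.4 113.2]]
215 86
(524, 336, 3)
```

View pics/w2z.png

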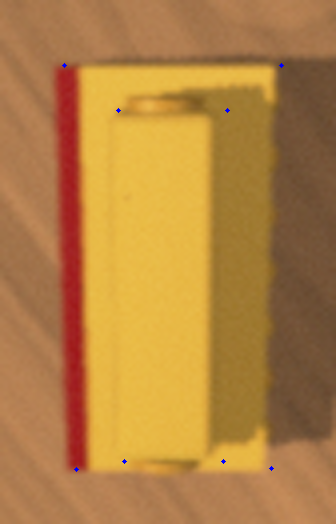

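servo_tool(rows=[{"dx": 0.06,"dy": 0,"dz": -0.0008,"wx": 0,"wy": 0,"wz": 0,"fingers": 0},{"dx": 0.06,"dy": 0,"dz": 0,"wx": 0,"wy": 0,"wz": 0,"fingers": 0},{"dx": 0.06,"dy": 0,"dz": 0,"wx": 0,"wy": 0,"wz": 0,"fingers": 0},{"dx": 0.06,"dy": 0,"dz": 0,"wx": 0,"wy": 0,"wz": 0,"fingers": 0},{"dx": 0.04,"dy": 0,"dz": 0,"wx": 0,"wy": 0,"wz": 0,"fingers": 0}])

```text
clock: 5.35
eef_pos: [514.6, 184.4, 86.9]
tool_rot: [-1.744, 1.568, -2.36]
force: [-0.1, -0.3, 0.8]
width: 85.8
```

servo_tool(rows=[{"dx": 0,"dy": 0,"dz": 0,"wx": 0,"wy": 0,"wz": 0,"fingers": 0},{"dx": 0,"dy": 0,"dz": 0,"wx": 0,"wy": 0,"wz": 0,"fingers": 0}])

```text
clock: 5.6
eef_pos: [515.9, 186.3, 89.9]
tool_rot: [0.82, 1.569, 0.205]
force: [0.5, -0.8, 0.6]
width: 85.5
```

```bash
python3 - <<'E'
from h import *
st(); plan([515,184.9,29],-35.2,1)
im=ctrl.get_image('wrist');cv2.imwrite('pics/w3.png',im[:,:,::-1])
E
```

```text
t 5.6 p [515.9 186.3  89.9] yawz -35.24 xaxis [ 1.7e-03  4.0e-04 -1.0e+00] F [ 0.5 -0.8  0.6] w 85.5 q [-0.28  0.69 -0.18  1.92  0.22  0.55 -1.23]
rotvec deg [-0.04  0.07 -0.07]
0 [ 0.0812 -0.0023 -0.0001] [-0.006  0.011 -0.012]
```

View pics/w3.png

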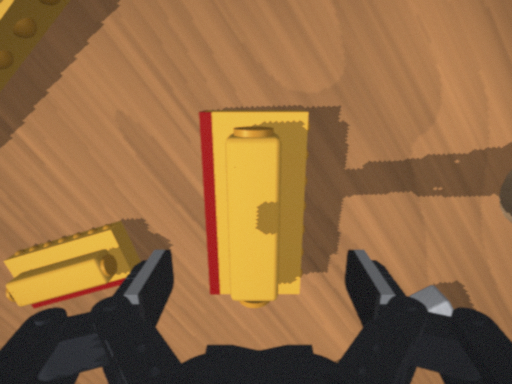

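servo_tool(rows=[{"dx": 0.04,"dy": 0,"dz": 0,"wx": 0,"wy": 0,"wz": 0,"fingers": 0},{"dx": 0.041,"dy": 0,"dz": 0,"wx": 0,"wy": 0,"wz": 0,"fingers": 0},{"dx": 0,"dy": 0,"dz": 0,"wx": 0,"wy": 0,"wz": 0,"fingers": 0},{"dx": 0,"dy": 0,"dz": 0,"wx": 0,"wy": 0,"wz": 0,"fingers": 0}])

```text
clock: 6.15
eef_pos: [516.0, 187.2, 29.7]
tool_rot: [1.006, 1.568, 0.392]
force: [0.6, 0.1, -0.4]
width: 85.3
```

```bash
python3 - <<'E'
from h import *
for i in range(3): st(); ctrl.get_image('top')
c=cam('wrist')
s,p,R=tool()
for d in (0,-19): print(proj(c,[p+R[:,0]*d]))
im=ctrl.get_image('wrist');cv2.imwrite('pics/w4.png',im[:,:,::-1])
h=[(d['conf'],unp(cam('top'),d['point'],0).round(0)) for d in ctrl.mark_of('hammer','top')];print(h)
E
```

```text
t 6.15 p [516.  187.2  29.7] yawz -35.18 xaxis [ 0.0024  0.001  -1.    ] F [ 0.6  0.1 -0.4] w 85.3 q [-0.31  0.79 -0.14  1.94  0.25  0.42 -1.25]
t 6.2 p [516.1 187.3  29.8] yawz -35.18 xaxis [ 0.0028  0.0012 -1.    ] F [ 0.4 -0.2  0.2] w 85.1 q [-0.31  0.79 -0.14  1.94  0.25  0.42 -1.25]
t 6.25 p [516.1 187.2  29.8] yawz -35.18 xaxis [ 0.0029  0.0012 -1.    ] F [ 0.3 -0.6 -0. ] w 85.6 q [-0.31  0.79 -0.14  1.95  0.25  0.42 -1.25]
[[258.08665093 250.21575667]]
[[258.01122951 269.79481405]]
[(0.76, array([487.,  -7.,   0.]))]
```

View pics/w4.png

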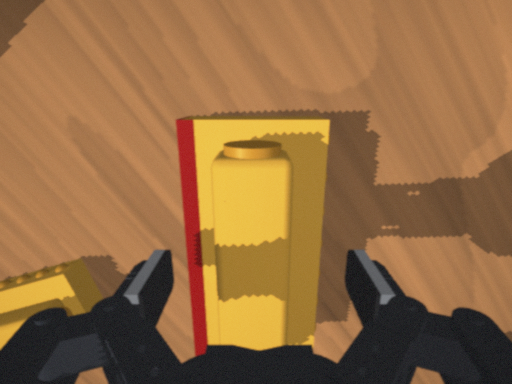

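servo_tool(rows=[{"dx": 0,"dy": -0.003,"dz": -0.0035,"wx": 0,"wy": 0,"wz": 0,"fingers": 0},{"dx": 0,"dy": 0,"dz": 0,"wx": 0,"wy": 0,"wz": 0,"fingers": 0.5},{"dx": 0,"dy": 0,"dz": 0,"wx": 0,"wy": 0,"wz": 0,"fingers": 1},{"dx": 0,"dy": 0,"dz": 0,"wx": 0,"wy": 0,"wz": 0,"fingers": 1},{"dx": 0,"dy": 0,"dz": 0,"wx": 0,"wy": 0,"wz": 0,"fingers": 1}])

```text
clock: 7.02
eef_pos: [511.6, 186.5, 28.2]
tool_rot: [0.909, 1.57, 0.296]
force: [-0.6, 0.0, 1.1]
width: 33.0
```

servo_tool(rows=[{"dx": 0,"dy": 0,"dz": 0,"wx": 0,"wy": 0,"wz": 0,"fingers": 1},{"dx": 0,"dy": 0,"dz": 0,"wx": 0,"wy": 0,"wz": 0,"fingers": 1}])

```text
clock: 7.28
eef_pos: [511.6, 186.5, 28.2]
tool_rot: [0.993, 1.57, 0.379]
force: [0.0, -0.2, 2.8]
width: 32.7
```

```bash
python3 - <<'E'
from h import *
st()
c=cam('wrist')
im=ctrl.get_image('wrist');cv2.imwrite('pics/w5.png',im[:,:,::-1])
E
```

```text
t 7.28 p [511.6 186.5  28.2] yawz -35.17 xaxis [ 4.e-04  2.e-04 -1.e+00] F [ 0.  -0.2  2.8] w 32.7 q [-0.31  0.79 -0.14  1.96  0.25  0.41 -1.26]
```

View pics/w5.png

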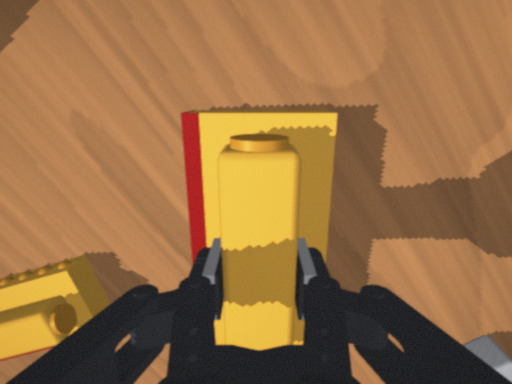

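servo_tool(rows=[{"dx": -0.02,"dy": 0,"dz": 0,"wx": 0,"wy": 0,"wz": 0,"fingers": 1},{"dx": -0.05,"dy": 0,"dz": 0,"wx": 0,"wy": 0,"wz": 0,"fingers": 1},{"dx": -0.06,"dy": 0,"dz": 0,"wx": 0,"wy": 0,"wz": 0,"fingers": 1},{"dx": -0.06,"dy": 0,"dz": 0,"wx": 0,"wy": 0,"wz": 0,"fingers": 1},{"dx": -0.06,"dy": 0,"dz": 0,"wx": 0,"wy": 0,"wz": 0,"fingers": 1}])

```text
clock: 7.95
eef_pos: [510.6, 186.0, 217.3]
tool_rot: [-2.132, 1.57, -2.746]
force: [1.1, 0.5, -3.3]
width: 33.5
```

servo_tool(rows=[{"dx": -0.01,"dy": 0,"dz": 0,"wx": 0,"wy": 0,"wz": 0,"fingers": 1},{"dx": 0,"dy": 0,"dz": 0,"wx": 0,"wy": 0,"wz": 0,"fingers": 1},{"dx": 0,"dy": 0,"dz": 0,"wx": 0,"wy": 0,"wz": 0,"fingers": 1}])

```text
clock: 8.32
eef_pos: [510.1, 185.8, 221.4]
tool_rot: [-2.126, 1.567, -2.74]
force: [-0.1, -0.1, -3.0]
width: 33.0
```

```bash
python3 - <<'E'
from h import *
import pickle
st()
c=cam('wrist');s,p,R=tool()
im=ctrl.get_image('wrist');cv2.imwrite('pics/w6.png',im[:,:,::-1])
pickle.dump((c,p,R),open('w6.pkl','wb'))
for yo in (-2,0,2):
  # underside assumed 28.2 below tcp
  X=[p+R@np.array([28.2-h,yo+y,x]) for x,y,h in [(-36,71,28),(36,71,28),(-17,58,56),(17,58,56)]]
  print(yo,proj(c,X).round(1).tolist())
cv2.imwrite('pics/w6z.png',cv2.resize(im[90:290,160:360,::-1],None,fx=3,fy=3,interpolation=cv2.INTER_CUBIC))
E
```

```text
t 8.32 p [510.1 185.8 221.4] yawz -35.17 xaxis [-0.0034 -0.0015 -1.    ] F [-0.1 -0.1 -3. ] w 33.0 q [-0.23  0.5  -0.25  1.82  0.16  0.85 -1.17]
-2 [[180.7, 118.0], [335.2, 118.0], [214.3, 157.4], [301.4, 157.4]]
0 [[180.4, 113.6], [335.5, 113.6], [214.1, 152.3], [301.6, 152.3]]
2 [[180.0, 109.1], [335.9, 109.1], [213.9, 147.1], [301.8, 147.1]]
```

View pics/w6z.png

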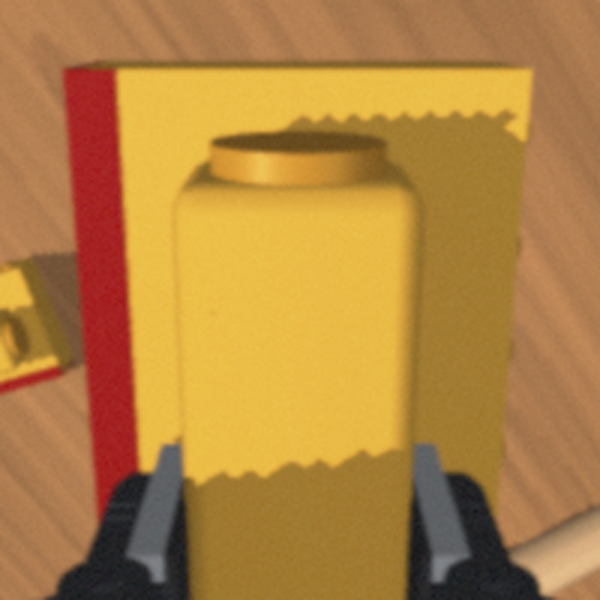

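```bash
python3 - <<'E'
from h import *
plan([547.4,-245.8,222],16.5,10)
E
```

```text
rotvec deg [-51.67  -0.19   0.11]
0 [-0.     -0.0442  0.0372] [-0.861 -0.003  0.002]
1 [-0.     -0.0474  0.0331] [-0.861 -0.003  0.002]
2 [-0.     -0.0502  0.0287] [-0.861 -0.003  0.002]
3 [-0.     -0.0525  0.024 ] [-0.861 -0.003  0.002]
4 [-0.     -0.0545  0.0192] [-0.861 -0.003  0.002]
5 [-0.     -0.056   0.0142] [-0.861 -0.003  0.002]
6 [-0.     -0.057   0.0091] [-0.861 -0.003  0.002]
7 [-0.     -0.0576  0.0039] [-0.861 -0.003  0.002]
8 [-0.0001 -0.0578 -0.0013] [-0.861 -0.003  0.002]
9 [-0.0001 -0.0574 -0.0065] [-0.861 -0.003  0.002]
```

servo_tool(rows=[{"dx": 0,"dy": -0.044,"dz": 0.037,"wx": -0.861,"wy": 0,"wz": 0,"fingers": 1},{"dx": 0,"dy": -0.047,"dz": 0.033,"wx": -0.861,"wy": 0,"wz": 0,"fingers": 1},{"dx": 0,"dy": -0.05,"dz": 0.0285,"wx": -0.861,"wy": 0,"wz": 0,"fingers": 1},{"dx": 0,"dy": -0.0525,"dz": 0.024,"wx": -0.861,"wy": 0,"wz": 0,"fingers": 1},{"dx": 0,"dy": -0.0545,"dz": 0.019,"wx": -0.861,"wy": 0,"wz": 0,"fingers": 1}])

```text
clock: 9.0
eef_pos: [529.1, -30.1, 221.7]
tool_rot: [-3.112, 1.568, 3.012]
force: [0.1, -0.2, -2.8]
width: 33.4
```

servo_tool(rows=[{"dx": 0,"dy": -0.056,"dz": 0.014,"wx": -0.861,"wy": 0,"wz": 0,"fingers": 1},{"dx": 0,"dy": -0.057,"dz": 0.009,"wx": -0.861,"wy": 0,"wz": 0,"fingers": 1},{"dx": 0,"dy": -0.0575,"dz": 0.004,"wx": -0.861,"wy": 0,"wz": 0,"fingers": 1},{"dx": 0,"dy": -0.058,"dz": -0.0015,"wx": -0.861,"wy": 0,"wz": 0,"fingers": 1},{"dx": 0,"dy": -0.0575,"dz": -0.0065,"wx": -0.861,"wy": 0,"wz": 0,"fingers": 1}])

```text
clock: 9.62
eef_pos: [547.2, -245.9, 221.4]
tool_rot: [2.331, 1.568, 2.622]
force: [0.9, -0.0, -2.7]
width: 33.0
```

servo_tool(rows=[{"dx": 0,"dy": 0,"dz": 0,"wx": 0,"wy": 0,"wz": 0,"fingers": 1},{"dx": 0,"dy": 0,"dz": 0,"wx": 0,"wy": 0,"wz": 0,"fingers": 1},{"dx": 0,"dy": 0,"dz": 0,"wx": 0,"wy": 0,"wz": 0,"fingers": 1}])

```text
clock: 10.0
eef_pos: [548.0, -242.8, 222.6]
tool_rot: [1.848, 1.569, 2.138]
force: [-0.1, -0.6, -2.6]
width: 33.1
```

```bash
cat > look.py <<'E'
from h import *
import pickle,sys
n=sys.argv[1]; x0,y0=int(sys.argv[2]),int(sys.argv[3])
st()
c=cam('wrist');s,p,R=tool()
im=ctrl.get_image('wrist');cv2.imwrite(f'pics/{n}.png',im[:,:,::-1])
pickle.dump((c,p,R),open(n+'.pkl','wb'))
cv2.imwrite(f'pics/{n}z.png',cv2.resize(im[y0:y0+200,x0:x0+200,::-1],None,fx=3,fy=3,interpolation=cv2.INTER_CUBIC))
E
python3 look.py w7 160 70
```

```text
t 10.0 p [ 548.  -242.8  222.6] yawz 16.61 xaxis [-8.0e-04  1.3e-03 -1.0e+00] F [-0.1 -0.6 -2.6] w 33.1 q [ 0.66  0.6  -0.47  1.66  0.32  0.96  0.37]
```

View pics/w7z.png

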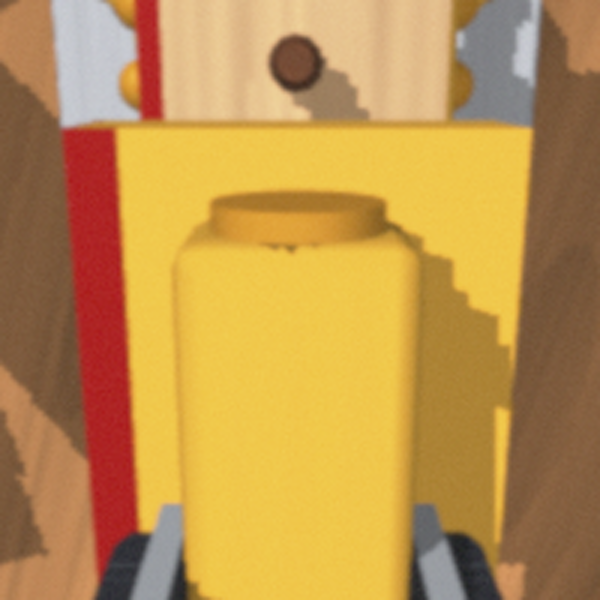

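View pics/w7.png

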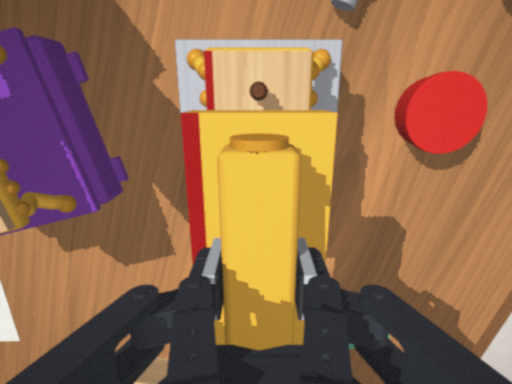

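```bash
python3 - <<'E'
from h import *
import pickle
c,p,R=pickle.load(open('w7.pkl','rb'))
X=lambda x,y,h:p+R@np.array([28.2-h,y,x])
print('cap corners',proj(c,[X(-36,71,28),X(36,71,28),X(0,71,28)]).round(1).tolist(),'obs',[(160+(u+.5)/3-.5,70+(v+.5)/3-.5) for u,v in ((65,128),(532,128))])
zo=lambda u,v,b=(1.3,-.4):(160+(u+.5)/3-.5-b[0],70+(v+.5)/3-.5-b[1])
for z in (148,152):
  D=unp(c,zo(296,63),z); print('dowel',D.round(1),'tool',(R.T@(D-p)).round(2))
im=cv2.imread('pics/w7.png');cv2.imwrite('pics/w7t.png',cv2.resize(im[35:125,165:355],None,fx=4,fy=4,interpolation=cv2.INTER_CUBIC))
for u,v in [(138,118),(449,118)]:
  D=unp(c,zo(u,v),135); print('edge',(R.T@(D-p)).round(2))
E
```

```text
cap corners [[182.0, 113.4], [337.1, 113.4], [259.6, 113.4]] obs [(181.33333333333334, 112.33333333333334), (337.0, 112.33333333333334)]
dowel [ 523.  -164.8  148. ] tool [74.72 81.8  -1.6 ]
dowel [ 523.  -164.8  152. ] tool [70.72 81.75 -1.57]
edge [ 87.72  69.06 -40.89]
edge [87.69 69.06 36.25]
```

View pics/w7t.png

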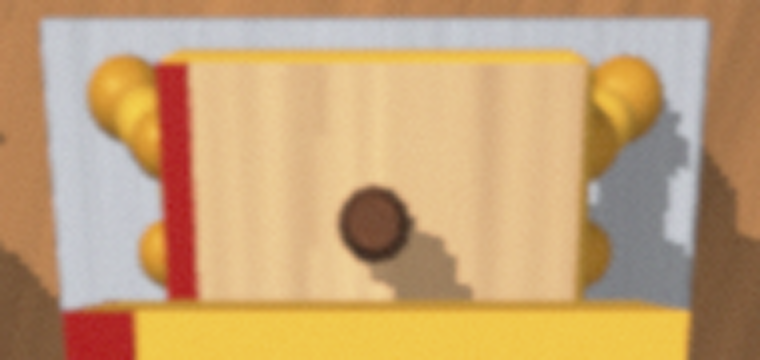

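```bash
python3 - <<'E'
from h import *
import pickle
c,p,R=pickle.load(open('w7.pkl','rb'))
b=(-.35,-1.1)
z4=lambda u,v:(165+(u+.5)/4-.5-b[0],35+(v+.5)/4-.5-b[1])
f=lambda u,v,z:(R.T@(unp(c,z4(u,v),z)-p)).round(2)
print('dowel',f(374,222,152))
a=[f(158,64,135),f(168,300,135),f(586,64,135),f(577,300,135)];print(a)
for i in(0,2): d=a[i]-a[i+1];print('ang',np.degrees(np.arctan2(d[2],d[1])))
z3=lambda u,v:(160+(u+.5)/3-.5-b[0],70+(v+.5)/3-.5-b[1])
g=lambda u,v,z:(R.T@(unp(c,z3(u,v),z)-p)).round(2)
zt=p[2]-28.2
a=[g(65,128,zt+28),g(97,540,zt+28),g(532,128,zt+28),g(508,450,zt+28)];print(a)
for i in(0,2): d=a[i]-a[i+1];print('capang',np.degrees(np.arctan2(d[2],d[1])))
a=[g(175,262,zt+56),g(185,500,zt+56),g(418,262,zt+56),g(411,500,zt+56)];print(a)
E
```

```text
dowel [70.72 81.64 -0.6 ]
[array([ 87.78, 108.16, -38.61]), array([ 87.72,  68.11, -39.  ]), array([ 87.75, 108.16,  36.68]), array([87.69, 68.11, 37.18])]
ang 0.5579187952243905
ang -0.715265956088158
[array([  0.32,  70.98, -36.17]), array([  0.21,  -0.56, -36.14]), array([ 0.29, 70.99, 36.12]), array([ 0.21, 16.97, 36.35])]
capang -0.024026744263871844
capang -0.2439457545178957
[array([-27.71,  55.62, -16.17]), array([-27.76,  21.33, -16.19]), array([-27.73,  55.63,  15.52]), array([-27.78,  21.34,  15.96])]
```

servo_tool(rows=[{"dx": 0.01,"dy": 0.024,"dz": -0.0005,"wx": 0,"wy": 0,"wz": 0,"fingers": 1},{"dx": 0.02,"dy": 0.0245,"dz": -0.0005,"wx": 0,"wy": 0,"wz": 0,"fingers": 1},{"dx": 0,"dy": 0,"dz": 0,"wx": 0,"wy": 0,"wz": 0,"fingers": 1},{"dx": 0,"dy": 0,"dz": 0,"wx": 0,"wy": 0,"wz": 0,"fingers": 1},{"dx": 0,"dy": 0,"dz": 0,"wx": 0,"wy": 0,"wz": 0,"fingers": 1}])

```text
clock: 10.68
eef_pos: [537.5, -211.0, 201.2]
tool_rot: [-0.916, 1.569, -0.629]
force: [-0.5, -0.5, -3.4]
width: 32.8
```

```bash
python3 - <<'E'
from h import *
for i in range(4): st(); ctrl.get_image('top')
E
python3 look.py w8 160 60; python3 - <<'E'
import cv2
im=cv2.imread('pics/w8.png');cv2.imwrite('pics/w8t.png',cv2.resize(im[60:160,165:355],None,fx=4,fy=4,interpolation=cv2.INTER_CUBIC))
E
```

```text
t 10.68 p [ 537.5 -211.   201.2] yawz 16.43 xaxis [ 1.3e-03 -9.0e-04 -1.0e+00] F [-0.5 -0.5 -3.4] w 32.8 q [ 0.62  0.59 -0.46  1.75  0.33  0.87  0.3 ]
t 10.72 p [ 537.4 -210.9  201.1] yawz 16.43 xaxis [ 1.2e-03 -7.0e-04 -1.0e+00] F [-0.1  0.9 -2.7] w 33.3 q [ 0.62  0.59 -0.46  1.75  0.33  0.87  0.3 ]
t 10.78 p [ 537.2 -210.8  201. ] yawz 16.43 xaxis [ 9.e-04 -6.e-04 -1.e+00] F [ 0.2 -0.1 -2.5] w 32.7 q [ 0.62  0.59 -0.46  1.75  0.33  0.87  0.3 ]
t 10.82 p [ 537.1 -210.7  200.8] yawz 16.44 xaxis [ 7.e-04 -4.e-04 -1.e+00] F [ 0.1  0.6 -2.6] w 33.1 q [ 0.62  0.59 -0.46  1.75  0.33  0.87  0.3 ]
t 10.88 p [ 537.1 -210.5  200.8] yawz 16.45 xaxis [ 5.e-04 -3.e-04 -1.e+00] F [-0.  -0.2 -3.6] w 32.9 q [ 0.62  0.59 -0.46  1.75  0.33  0.87  0.3 ]
```

View pics/w8t.png

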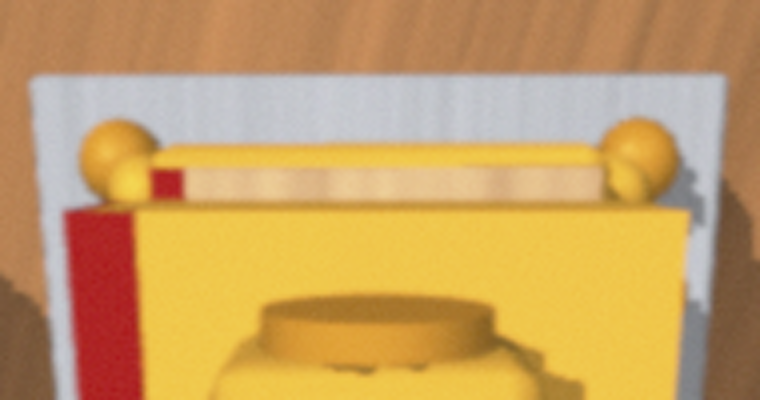

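```bash
cat > rel.py <<'E'
from h import *
import pickle,sys
# usage: name x0 y0 ; cap l u,v r u,v ; board l , r
def rel(n,x0,y0,capL,capR,bL,bR,zb=135):
    c,p,R=pickle.load(open(n+'.pkl','rb'))
    z4=lambda q:np.array([x0+(q[0]+.5)/4-.5,y0+(q[1]+.5)/4-.5])
    pc=proj(c,[p+R@np.array([.2,71,-36]),p+R@np.array([.2,71,36])])
    o=np.array([z4(capL),z4(capR)]); b=(o-pc).mean(0); print('bias',b.round(2),(o-pc).round(2).tolist())
    f=lambda q:(R.T@(unp(c,z4(q)-b,zb)-p))
    l,r=f(bL),f(bR); print('board corners',l.round(2),r.round(2),'width',(r-l)[2].round(2))
    m=(l+r)/2; print('seat in cap: y',round(m[1]-72,2),'z(x)',round(m[2],2),'ang',np.degrees(np.arctan2(-(r-l)[1],(r-l)[2])).round(2))
E
python3 - <<'E'
from rel import *
rel('w8',165,60,(65,210),(690,210),(152,168),(603,168))
E
python3 - <<'E'
import cv2
im=cv2.imread('pics/w8.png');cv2.imwrite('pics/w8u.png',cv2.resize(im[90:125,172:352],(720*1,140*1),interpolation=cv2.INTER_NEAREST))
E
```

```text
bias [-0.51 -1.35] [[-1.05, -1.34], [0.04, -1.35]]
board corners [ 65.73  74.17 -37.59] [65.76 74.17 37.84] width 75.43
seat in cap: y 2.17 z(x) 0.12 ang -0.0
```

View pics/w8u.png

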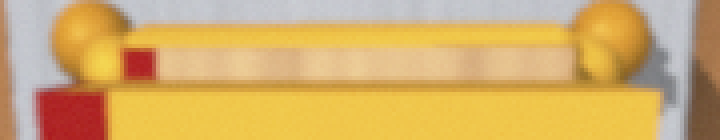

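servo_tool(rows=[{"dx": 0,"dy": 0,"dz": 0,"wx": 0,"wy": 0,"wz": 0,"fingers": 1},{"dx": 0,"dy": 0,"dz": 0,"wx": 0,"wy": 0,"wz": 0,"fingers": 1},{"dx": 0,"dy": 0,"dz": 0,"wx": 0,"wy": 0,"wz": 0,"fingers": 1},{"dx": 0,"dy": 0,"dz": 0,"wx": 0,"wy": 0,"wz": 0,"fingers": 1}])

```text
clock: 11.42
eef_pos: [536.9, -210.0, 200.6]
tool_rot: [0.311, 1.571, 0.599]
force: [-1.5, -0.6, -3.1]
width: 33.0
```

```bash
python3 look.py w9 160 60; python3 - <<'E'
import cv2
im=cv2.imread('pics/w9.png');cv2.imwrite('pics/w9t.png',cv2.resize(im[60:160,165:355],None,fx=4,fy=4,interpolation=cv2.INTER_CUBIC))
E
```

```text
t 11.43 p [ 536.9 -210.   200.6] yawz 16.49 xaxis [ 0.  0. -1.] F [-1.5 -0.6 -3.1] w 33.0 q [ 0.62  0.59 -0.46  1.75  0.33  0.87  0.3 ]
```

View pics/w9t.png

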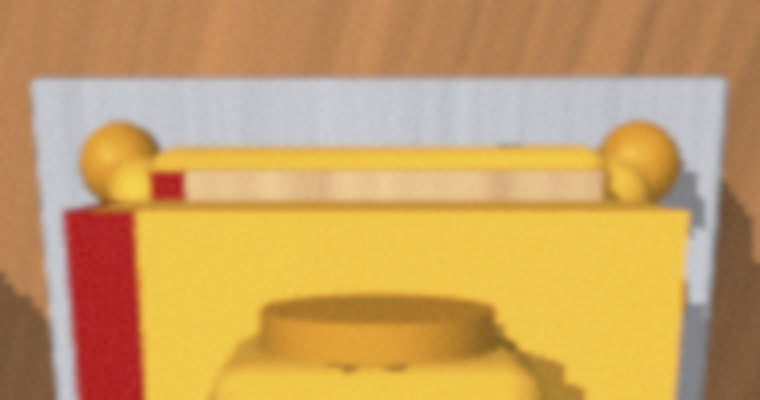

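servo_tool(rows=[{"dx": 0.006,"dy": 0.0024,"dz": 0,"wx": 0,"wy": 0,"wz": 0,"fingers": 1},{"dx": 0.008,"dy": 0,"dz": 0,"wx": 0,"wy": 0,"wz": 0,"fingers": 1},{"dx": 0,"dy": 0,"dz": 0,"wx": 0,"wy": 0,"wz": 0,"fingers": 1},{"dx": 0,"dy": 0,"dz": 0,"wx": 0,"wy": 0,"wz": 0,"fingers": 1},{"dx": 0,"dy": 0,"dz": 0,"wx": 0,"wy": 0,"wz": 0,"fingers": 1}])

```text
clock: 12.1
eef_pos: [536.5, -208.3, 190.2]
tool_rot: [-0.566, 1.57, -0.278]
force: [0.4, -0.3, -3.2]
width: 33.0
```

servo_tool(rows=[{"dx": 0,"dy": 0,"dz": 0,"wx": 0,"wy": 0,"wz": 0,"fingers": 1},{"dx": 0,"dy": 0,"dz": 0,"wx": 0,"wy": 0,"wz": 0,"fingers": 1},{"dx": 0,"dy": 0,"dz": 0,"wx": 0,"wy": 0,"wz": 0,"fingers": 1}])

```text
clock: 12.48
eef_pos: [536.4, -208.3, 190.1]
tool_rot: [-0.641, 1.571, -0.353]
force: [-0.0, 0.5, -3.1]
width: 33.4
```

```bash
python3 look.py w10 160 60; python3 - <<'E'
import cv2
im=cv2.imread('pics/w10.png');cv2.imwrite('pics/w10t.png',cv2.resize(im[60:160,165:355],None,fx=4,fy=4,interpolation=cv2.INTER_CUBIC))
E
```

```text
t 12.47 p [ 536.4 -208.3  190.1] yawz 16.49 xaxis [ 1.e-04 -1.e-04 -1.e+00] F [-0.   0.5 -3.1] w 33.4 q [ 0.61  0.6  -0.46  1.77  0.34  0.85  0.29]
```

View pics/w10t.png

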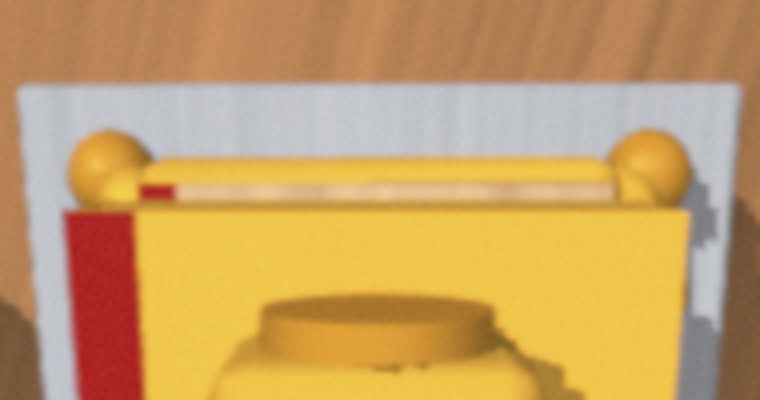

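```bash
python3 - <<'E'
from rel import *
rel('w9',165,60,(65,210.5),(690,210.5),(152,172),(603,172))
rel('w10',165,60,(65,211),(690,211),(140,185),(614,185))
E
```

```text
bias [-0.51 -1.21] [[-1.05, -1.2], [0.04, -1.21]]
board corners [ 65.56  73.61 -37.59] [65.56 73.62 37.84] width 75.43
seat in cap: y 1.62 z(x) 0.12 ang -0.0
bias [-0.55 -1.05] [[-1.08, -1.05], [-0.02, -1.05]]
board corners [ 55.13  71.98 -37.74] [55.14 71.98 37.8 ] width 75.55
seat in cap: y -0.02 z(x) 0.03 ang -0.0
```

servo_tool(rows=[{"dx": 0.005,"dy": 0,"dz": 0,"wx": 0,"wy": 0,"wz": 0,"fingers": 1},{"dx": 0.005,"dy": 0,"dz": 0,"wx": 0,"wy": 0,"wz": 0,"fingers": 1},{"dx": 0.004,"dy": 0,"dz": 0,"wx": 0,"wy": 0,"wz": 0,"fingers": 1},{"dx": 0.002,"dy": 0,"dz": 0,"wx": 0,"wy": 0,"wz": 0,"fingers": 1},{"dx": 0,"dy": 0,"dz": 0,"wx": 0,"wy": 0,"wz": 0,"fingers": 1}])

```text
clock: 13.15
eef_pos: [536.4, -208.3, 177.9]
tool_rot: [2.249, 1.571, 2.536]
force: [-0.2, -0.0, -2.6]
width: 33.4
```

servo_tool(rows=[{"dx": 0.004,"dy": 0,"dz": 0,"wx": 0,"wy": 0,"wz": 0,"fingers": 1},{"dx": 0.004,"dy": 0,"dz": 0,"wx": 0,"wy": 0,"wz": 0,"fingers": 1},{"dx": 0.002,"dy": 0,"dz": 0,"wx": 0,"wy": 0,"wz": 0,"fingers": 1},{"dx": 0,"dy": 0,"dz": 0,"wx": 0,"wy": 0,"wz": 0,"fingers": 1},{"dx": 0,"dy": 0,"dz": 0,"wx": 0,"wy": 0,"wz": 0,"fingers": 1}])

```text
clock: 13.78
eef_pos: [536.5, -208.3, 170.6]
tool_rot: [-0.419, 1.571, -0.131]
force: [-1.2, -0.3, -2.7]
width: 33.2
```

servo_tool(rows=[{"dx": 0.003,"dy": 0,"dz": 0,"wx": 0,"wy": 0,"wz": 0,"fingers": 1},{"dx": 0.003,"dy": 0,"dz": 0,"wx": 0,"wy": 0,"wz": 0,"fingers": 1},{"dx": 0.002,"dy": 0,"dz": 0,"wx": 0,"wy": 0,"wz": 0,"fingers": 1},{"dx": 0,"dy": 0,"dz": 0,"wx": 0,"wy": 0,"wz": 0,"fingers": 1},{"dx": 0,"dy": 0,"dz": 0,"wx": 0,"wy": 0,"wz": 0,"fingers": 1}])

```text
clock: 14.4
eef_pos: [536.5, -208.3, 164.6]
tool_rot: [0.058, 1.571, 0.346]
force: [0.6, -0.4, -2.8]
width: 33.2
```

servo_tool(rows=[{"dx": 0.002,"dy": 0,"dz": 0,"wx": 0,"wy": 0,"wz": 0,"fingers": 1},{"dx": 0.0,"dy": 0,"dz": 0,"wx": 0,"wy": 0,"wz": 0,"fingers": 1},{"dx": 0,"dy": 0,"dz": 0,"wx": 0,"wy": 0,"wz": 0,"fingers": 1}])

```text
clock: 14.78
eef_pos: [536.6, -208.3, 163.3]
tool_rot: [-0.62, 1.57, -0.332]
force: [-0.2, 0.0, -0.8]
width: 32.7
```

servo_tool(rows=[{"dx": 0.003,"dy": 0,"dz": 0,"wx": 0,"wy": 0,"wz": 0,"fingers": 1},{"dx": 0.003,"dy": 0,"dz": 0,"wx": 0,"wy": 0,"wz": 0,"fingers": 1},{"dx": 0.002,"dy": 0,"dz": 0,"wx": 0,"wy": 0,"wz": 0,"fingers": 1},{"dx": 0,"dy": 0,"dz": 0,"wx": 0,"wy": 0,"wz": 0,"fingers": 1},{"dx": 0,"dy": 0,"dz": 0,"wx": 0,"wy": 0,"wz": 0,"fingers": 1}])

```text
clock: 15.4
eef_pos: [536.6, -208.3, 158.1]
tool_rot: [-1.069, 1.57, -0.782]
force: [-2.5, 0.3, 7.7]
width: 33.0
```

servo_tool(rows=[{"dx": 0.003,"dy": 0,"dz": 0,"wx": 0,"wy": 0,"wz": 0,"fingers": 1},{"dx": 0.002,"dy": 0,"dz": 0,"wx": 0,"wy": 0,"wz": 0,"fingers": 1},{"dx": 0,"dy": 0,"dz": 0,"wx": 0,"wy": 0,"wz": 0,"fingers": 1},{"dx": 0,"dy": 0,"dz": 0,"wx": 0,"wy": 0,"wz": 0,"fingers": 1},{"dx": 0,"dy": 0,"dz": 0,"wx": 0,"wy": 0,"wz": 0,"fingers": 1}])

```text
clock: 16.02
eef_pos: [536.6, -208.3, 154.7]
tool_rot: [-1.114, 1.57, -0.826]
force: [-3.5, 0.8, 9.6]
width: 33.2
```

servo_tool(rows=[{"dx": 0.0015,"dy": 0,"dz": 0,"wx": 0,"wy": 0,"wz": 0,"fingers": 1},{"dx": 0,"dy": 0,"dz": 0,"wx": 0,"wy": 0,"wz": 0,"fingers": 1},{"dx": 0,"dy": 0,"dz": 0,"wx": 0,"wy": 0,"wz": 0,"fingers": 1},{"dx": 0,"dy": 0,"dz": 0,"wx": 0,"wy": 0,"wz": 0,"fingers": 1},{"dx": 0,"dy": 0,"dz": 0,"wx": 0,"wy": 0,"wz": 0,"fingers": 1}])

```text
clock: 16.65
eef_pos: [536.6, -208.3, 153.6]
tool_rot: [-1.135, 1.57, -0.847]
force: [-3.6, 0.7, 10.6]
width: 33.1
```

```bash
python3 look.py w11 160 60; python3 - <<'E'
from h import *
a=cv2.resize(ctrl.get_image('scene')[100:220,100:250,::-1],(500,400),interpolation=cv2.INTER_CUBIC)
cv2.imwrite('pics/s11.png',a)
im=cv2.imread('pics/w11.png');cv2.imwrite('pics/w11t.png',cv2.resize(im[60:210,165:355],None,fx=4,fy=4,interpolation=cv2.INTER_CUBIC))
t=cam('top'); ctrl.get_image('top')
for l in('hammer','brush_jar','red_tin'): print(l,[(d['conf'],unp(t,d['point'],0).round()) for d in ctrl.mark_of(l,'top')][:2])
E
```

```text
t 16.65 p [ 536.6 -208.3  153.6] yawz 16.49 xaxis [ 8.e-04 -9.e-04 -1.e+00] F [-3.6  0.7 10.6] w 33.1 q [ 0.6   0.65 -0.43  1.8   0.37  0.77  0.26]
hammer [(0.93, array([481.,  -8.,   0.]))]
brush_jar [(0.56, array([708.,  61.,   0.]))]
red_tin [(0.7, array([ 725., -128.,    0.]))]
```

View pics/w11t.png

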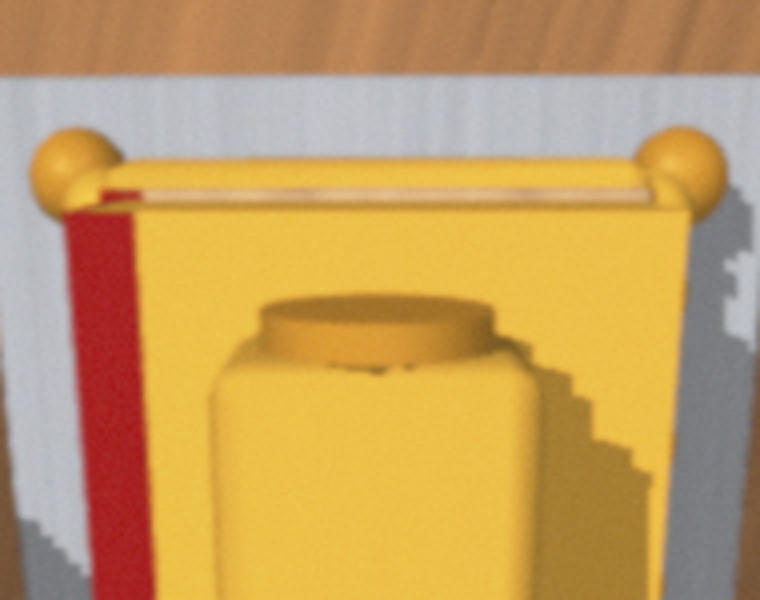

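View pics/s11.png

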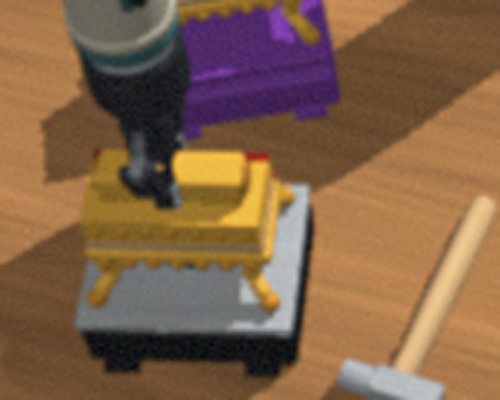

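servo_tool(rows=[{"dx": 0,"fingers": 1},{"dx": 0,"fingers": 1},{"dx": 0,"fingers": 1},{"dx": 0,"fingers": 1},{"dx": 0,"fingers": 1}])

```text
schema error: expected keys dx, dy, dz, wx, wy, wz, fingers
```

servo_tool(rows=[{"dx": 0,"dy": 0,"dz": 0,"wx": 0,"wy": 0,"wz": 0,"fingers": 1},{"dx": 0,"dy": 0,"dz": 0,"wx": 0,"wy": 0,"wz": 0,"fingers": 1},{"dx": 0,"dy": 0,"dz": 0,"wx": 0,"wy": 0,"wz": 0,"fingers": 1},{"dx": 0,"dy": 0,"dz": 0,"wx": 0,"wy": 0,"wz": 0,"fingers": 1},{"dx": 0,"dy": 0,"dz": 0,"wx": 0,"wy": 0,"wz": 0,"fingers": 1}])

```text
clock: 17.58
eef_pos: [536.6, -208.3, 153.6]
tool_rot: [-1.118, 1.57, -0.83]
force: [-3.2, 1.0, 10.2]
width: 33.5
```

servo_tool(rows=[{"dx": 0,"dy": 0,"dz": 0,"wx": 0,"wy": 0,"wz": 0,"fingers": 1},{"dx": 0,"dy": 0,"dz": 0,"wx": 0,"wy": 0,"wz": 0,"fingers": 1},{"dx": 0,"dy": 0,"dz": 0,"wx": 0,"wy": 0,"wz": 0,"fingers": 1},{"dx": 0,"dy": 0,"dz": 0,"wx": 0,"wy": 0,"wz": 0,"fingers": 1},{"dx": 0,"dy": 0,"dz": 0,"wx": 0,"wy": 0,"wz": 0,"fingers": 1}])

```text
clock: 18.2
eef_pos: [536.6, -208.3, 153.6]
tool_rot: [-1.14, 1.57, -0.852]
force: [-3.4, 1.1, 11.0]
width: 32.8
```

servo_tool(rows=[{"dx": 0,"dy": 0,"dz": 0,"wx": 0,"wy": 0,"wz": 0,"fingers": 1},{"dx": 0,"dy": 0,"dz": 0,"wx": 0,"wy": 0,"wz": 0,"fingers": 1},{"dx": 0,"dy": 0,"dz": 0,"wx": 0,"wy": 0,"wz": 0,"fingers": 1},{"dx": 0,"dy": 0,"dz": 0,"wx": 0,"wy": 0,"wz": 0,"fingers": 1},{"dx": 0,"dy": 0,"dz": 0,"wx": 0,"wy": 0,"wz": 0,"fingers": 1}])

```text
clock: 18.82
eef_pos: [536.6, -208.3, 153.6]
tool_rot: [-1.14, 1.57, -0.852]
force: [-4.3, 0.2, 10.0]
width: 33.3
```

servo_tool(rows=[{"dx": 0,"dy": 0,"dz": 0,"wx": 0,"wy": 0,"wz": 0,"fingers": 1},{"dx": 0,"dy": 0,"dz": 0,"wx": 0,"wy": 0,"wz": 0,"fingers": 1},{"dx": 0,"dy": 0,"dz": 0,"wx": 0,"wy": 0,"wz": 0,"fingers": 1},{"dx": 0,"dy": 0,"dz": 0,"wx": 0,"wy": 0,"wz": 0,"fingers": 1},{"dx": 0,"dy": 0,"dz": 0,"wx": 0,"wy": 0,"wz": 0,"fingers": 1}])

```text
clock: 19.45
eef_pos: [536.6, -208.4, 153.6]
tool_rot: [-1.154, 1.57, -0.866]
force: [-2.7, 0.5, 9.4]
width: 33.2
```

```bash
python3 look.py w12 160 60; python3 - <<'E'
from rel import *
rel('w11',165,60,(65,211),(690,211),(102,192),(650,192),125.3)
im=cv2.imread('pics/w12.png').astype(int);print(abs(im-cv2.imread('pics/w11.png').astype(int)).mean())
E
```

```text
t 19.45 p [ 536.6 -208.4  153.6] yawz 16.48 xaxis [ 8.e-04 -9.e-04 -1.e+00] F [-2.7  0.5  9.4] w 33.2 q [ 0.6   0.65 -0.43  1.8   0.37  0.77  0.26]
bias [-0.54 -1.1 ] [[-1.09, -1.09], [0.0, -1.1]]
board corners [ 28.22  71.98 -37.97] [28.26 71.99 37.67] width 75.64
seat in cap: y -0.01 z(x) -0.15 ang -0.0
1.9923095703125
```

```bash
python3 -c "
from cell import ctrl
print(ctrl.finish_job())"
```

```text
the job is handed in; nothing more can be done
None
```

The medium-sized gilt upper half (the one about 142 mm long) now sits on the two dowels of the black press, red edges on the same side. The arm is still gripping it and pressing it down. I handed the job in at about 19.5 s; the hand-in gives no verdict.

**Last checks:**
- **Alignment:** the wrist camera puts the cap within about 0.2 mm sideways of the seat, with no measurable turn. The tool is within about 0.1° of vertical.
- **Press:** contact began at a TCP height of 163.3 mm and it ended at 153.6 mm, so the table sank about 9.7 mm. This depth comes from the tool height; the platen was not read directly. The wrist force was a steady 9.4 to 11 N upward, which fits the given spring figures. The pose held steady for about 3 s before hand-in.
- **Grip:** the fingers read 33 mm open on the 34 mm moulding, and the images show it flush.
- **Bystanders:** the hammer was detected within about 6 mm of an earlier fix taken just before the grasp. The tin and jar were only located at the end, so I have no start positions to compare; nothing came near them.

**What disagreed or failed:**
- **Camera disagreement:** the fixed cameras placed the board and cap 2 to 3 mm off from what the wrist camera and fingers showed. I used the wrist view relative to the gripped cap.
- **Scale:** the board measured about 2% too wide in the wrist view.
- **Sideways push:** a side force of about 3 to 4 N stayed during the press.
- **Refused call:** one hold call was refused for missing keys, and nothing moved.

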